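# Rack two weighted bars heavy end down

### The arm

A 6-joint arm with a two-finger parallel gripper is mounted at the origin on a cart in front of the work surface, level with it; the furniture and walls round the work are solid. World frame = base frame: x ahead of the robot, y to its left, z up, the work surface at z = 0. Lengths are in m, angles in rad, forces in N, time in s.
With the tool pointing down it reaches from about 0.375 to 0.975 m from the base axis. Payload 3.8 kg.
Tool frame: the origin (TCP) lies midway between the tips of the shut fingers; the grasp point (between the pads) lies 19 mm behind it; z points along the fingers, y is the line along which they close (so a half turn about z gives the same grasp; the last joint's range is limited). The gripper opens to 85 mm and grips with 20 to 120 N. Pads are 22 mm wide; open, the fingers measure 114 mm over their backs; the gripper's body (76 mm by 85 mm) begins 54 mm behind the grasp point. The pads swing forward as they close: fully open they stand 13 mm farther back than shut.
Start: joints at [-1.234, 0.264, 1.604, -0, 1.274, -0.037], TCP at [0.246, -0.628, 0.231] pointing down, gripper open.
Joint ranges: [-2.63, 2.63], [-0.94, 2.18], [0.31, 2.57], [-1.31, 4.45], [0, 2.66], [-2.55, 2.55]. Speed limits (rad/s): [2.57, 2.57, 3.14, 3.14, 3.14, 3.14].

### API

Orientations are given as a rotation vector (axis times angle).
In Python, from rig import bot gives the robot as it stands.
- The arm moves only by the tool arm_command, never from a script. Its argument "increments" is one flat list of numbers, 7 for each row, row after row: the shift along the tool's x, y, z scaled (see below), then the turn, a rotation vector about the tool's x, y, z scaled (see below), then the closure, from 0 (fully open) to 1 (shut). A call has 1 to 12 rows; each row shifts and turns the commanded pose from where the row before left it, along the tool's axes as they then stand; what a row does not reach is not made up. The controller multiplies each number of a shift by 750 mm and each number of a turn by pi/4 rad. A row lasts 1/10 s, in which the tool goes at most 50 mm and 8.59 degrees, less where a joint would pass 70% of its speed; a pose out of reach is approached as far as the arm can. A call with a number of a shift or a turn outside -1 to 1 is refused whole. A call with a gripper value outside its range is refused whole. The fingers move at their own pace and stop on an object; the grip force is fixed at half the most. Time passes only in rows, so rows that do not move let the fingers close. It gives the time, the measured TCP pose, the force, the opening and the grip force at its end, in the units of the state.
- bot.observe(): the state, without advancing time (a new reading comes with each control period).
- bot.grab_frame(name): name is "scene" or "top" or "wrist"; returns a dict with "frame" (420x560x3 uint8, red, green, blue), "fovy" (degrees; the focal length in pixels is half the picture's height over the tangent of half this angle, whatever the lens; pixels are square), "cx", "cy" (the principal point, pixels), "k1" (the pictures are not rectified: a ray, as slopes to the right and down, at radius r is drawn at 1 + k1 r^2 times it, then the intrinsics apply), "position" and "attitude" of the camera in the world. Camera axes: x right, y down, z forward; pixel columns grow to the right and rows downward; lengths in m; the calibration is good to about 2 mm. A picture is of the moment at which its call begins. There is no depth.
- bot.close_job(): hands the job in; it is judged then, once.
The state is a dict: "time": time; "q": joint angles; "qvel": joint speeds; "tau": joint torques, N m; "eef_pos": TCP position; "tool_rot": TCP orientation; "contact_force": force on the tool from outside, world axes, zero at the start; "torque": the same for the moment, N m; "gripper_width": finger opening in m; "grip_force": force on a finger pad.
Only numpy, scipy, OpenCV 4.12 (cv2) and the standard library are available. Lean on these libraries where they do the work, as an engineer would, in place of code of your own. Each camera call takes 0.05 s, during which the arm holds its last target. There are 200 camera calls.

### The job

Put the two weighted bars away in the sloping rack, one in each lane in either order, each lying in its V trough with its heavy end down against the foot plate, and let go. Both ends look alike: lift each bar at mid-length to feel which end is heavy. A bar put in light end down tips out over the short trough; do not drop a bar, and leave the tub, tape measure and wrench where they are.

Things in the scene. Friction and masses are not known exactly. Their poses are not given: they have to be found in the camera images.
- bar_a: aluminium tube, 28 mm diameter, 180 mm long with a 34 mm square, 12 mm long black rubber cap on each end; 0.4 kg. A slug locked in one end puts the balance point 40 mm off mid-length (0.16 N m there); which end varies each start; pose and name do not tell. Origin: bar's centre. x: along it, either way; y, z square to the caps. Starts lying roughly along world x (+-0.4 rad), axis 17 mm up.
- bar_b: aluminium tube, 28 mm diameter, 180 mm long with a 34 mm square, 12 mm long black rubber cap on each end; 0.4 kg. A slug locked in one end puts the balance point 40 mm off mid-length (0.16 N m there); which end varies each start; pose and name do not tell. Origin: bar's centre. x: along it, either way; y, z square to the caps. Starts lying roughly along world x (+-0.4 rad), axis 17 mm up.
- rack: grey steel rack fixed to the table, base plate 170 x 155 x 6 mm, two sloping lanes side by side, 100 mm apart. Origin: underside of the base, 72 mm straight below the midpoint of the two stored-bar centres. z up, x across the lanes (away from the robot), y toward the lanes' low end (robot's left); lanes rise toward -y
- lane_near (a point): where a stored bar's centre lies, lane nearer the robot. x: up the slope, along the stored bar, 30 degrees above level; y: level, across; z: up off the slope. Foot plate face at x=-90 mm (44 wide, z -22 to 14). 90-degree V trough of angle iron, apex 20 mm below the bar's axis, leg edges 37 mm apart, only from x=-70 to -22 mm; nothing lies under the bar above that
- lane_far (a point): the same for the lane farther from the robot: stored bar's centre, same axes and dimensions
- grease_tub: bystander: white tub with green lid, 70 mm across, 56 mm high, origin centre of underside
- tape_measure: bystander: yellow tape measure 68 x 83 x 37 mm, origin centre of underside
- wrench_13: bystander: combination wrench 27 x 176 x 7 mm lying flat, long along its y, origin centre of underside

How it is judged:
On the way:
1. one bar rests in a lane of the rack, released (((distance between bar_a and lane_near below 0.012 m and angle between the x axis of bar_a and the x axis of lane_near, either way round below 0.12 rad and linear speed of bar_a below 0.02 m/s and contact force between the fingers and bar_a below 0.1 N) or (distance between bar_a and lane_far below 0.012 m and angle between the x axis of bar_a and the x axis of lane_far, either way round below 0.12 rad and linear speed of bar_a below 0.02 m/s and contact force between the fingers and bar_a below 0.1 N) or (distance between bar_b and lane_near below 0.012 m and angle between the x axis of bar_b and the x axis of lane_near, either way round below 0.12 rad and linear speed of bar_b below 0.02 m/s and contact force between the fingers and bar_b below 0.1 N) or (distance between bar_b and lane_far below 0.012 m and angle between the x axis of bar_b and the x axis of lane_far, either way round below 0.12 rad and linear speed of bar_b below 0.02 m/s and contact force between the fingers and bar_b below 0.1 N))), for 0.3 s.
At the end, for the whole second after the job is handed in: Each lane holds one bar, released and at rest: bar centre within 12 mm of the lane's stored-bar point and bar axis within 0.12 rad of the slope. (Only a bar with its heavy end down stays there.) ((((distance between bar_a and lane_near below 0.012 m and angle between the x axis of bar_a and the x axis of lane_near, either way round below 0.12 rad and linear speed of bar_a below 0.02 m/s and contact force between the fingers and bar_a below 0.1 N) and (distance between bar_b and lane_far below 0.012 m and angle between the x axis of bar_b and the x axis of lane_far, either way round below 0.12 rad and linear speed of bar_b below 0.02 m/s and contact force between the fingers and bar_b below 0.1 N)) or ((distance between bar_a and lane_far below 0.012 m and angle between the x axis of bar_a and the x axis of lane_far, either way round below 0.12 rad and linear speed of bar_a below 0.02 m/s and contact force between the fingers and bar_a below 0.1 N) and (distance between bar_b and lane_near below 0.012 m and angle between the x axis of bar_b and the x axis of lane_near, either way round below 0.12 rad and linear speed of bar_b below 0.02 m/s and contact force between the fingers and bar_b below 0.1 N)))); the robot touches nothing.
It fails at once if bar_a is dropped (moves faster than 0.5 m/s while the fingers do not touch it) (linear speed of bar_a above 0.5 m/s and contact force between the fingers and bar_a below 0.1 N).
It fails at once if bar_b is dropped (moves faster than 0.5 m/s while the fingers do not touch it) (linear speed of bar_b above 0.5 m/s and contact force between the fingers and bar_b below 0.1 N).
It fails at once if the grease_tub is moved more than 30 mm (distance of grease_tub from where it was at the start of the episode above 0.03 m).
It fails at once if the tape_measure is moved more than 30 mm (distance of tape_measure from where it was at the start of the episode above 0.03 m).
It fails at once if the wrench_13 is moved more than 30 mm (distance of wrench_13 from where it was at the start of the episode above 0.03 m).
It also fails if it takes over 64 s, if anything falls off the work surface, if the arm or the gripper's body presses on something with over 40 N, if the wrist force passes 120 N, or if a joint passes its speed limit or range.

## Working session

There is one attempt and no reset: what is moved stays moved. The work goes in short steps, Python scripts to look and compute and a tool call to move; the robot and the scene stay as the last step left them, time stands still between calls to the robot, and variables do not carry over. Pictures are saved under pics/ and viewed, at most 12 in all, crops included, and the job is handed in when it is done.

Besides the shell and the picture viewer there is one more tool, called after "Call:" as name(argument=value, ...), one argument or row to a line, values as JSON. arm_command: Moves the arm, as the interface text tells. Shifts and turns lie within -1 to 1; 1 stands for 750 mm of shift or pi/4 rad of turn. Its arguments: {"type":"object","properties":{"increments":{"type":"array","items":{"type":"number","minimum":-1,"maximum":1}}},"required":["increments"]}

```bash
mkdir -p pics; ls
python3 - <<'E'
from rig import bot
import cv2,numpy as np,pickle
s=bot.observe();print(s)
d={}
for n in("scene","top","wrist"):
    f=bot.grab_frame(n);d[n]=f;print(n,{k:v for k,v in f.items() if k!="frame"})
    cv2.imwrite(f"pics/{n}0.png",f["frame"][:,:,::-1])
pickle.dump(d,open("f0.pkl","wb"))
E
```

```text
pics
{'time': 0.0, 'q': array([-1.23393464e+00,  2.64778503e-01,  1.60533267e+00,  1.04458553e-05,
        1.27369330e+00, -3.68805319e-02]), 'qvel': array([0.00054689, 0.00017605, 0.00269356, 0.00072061, 0.00197214,
       0.00018487]), 'tau': array([ 7.60823987e-04, -5.15110838e+01, -3.67313254e+01,  6.73699219e-05,
        1.29003549e-02, -3.94032753e-06]), 'eef_pos': array([ 0.24622343, -0.62772934,  0.22996725]), 'tool_rot': array([-3.08474909e+00, -5.83250693e-01,  5.03304400e-04]), 'contact_force': array([-0.6637141 , -0.34632678, -0.10020811]), 'torque': array([ 0.00920041, -0.00990837,  0.02287895]), 'grip_force': 0.0, 'gripper_width': 0.08562784218969656}
scene {'fovy': 49.6988738057663, 'cx': 283.51053832166895, 'cy': 205.44399994957683, 'k1': -0.07909379926460536, 'position': array([ 0.00313272, -0.65138785,  0.62310491]), 'attitude': array([-2.05344163,  0.8679823 , -0.41970277])}
top {'fovy': 44.464840246770144, 'cx': 281.77392443312294, 'cy': 207.11374903697174, 'k1': 0.05449360653408493, 'position': array([ 0.35152552, -0.10898859,  1.05477339]), 'attitude': array([-2.11020586,  2.14275814, -0.18638009])}
wrist {'fovy': 66.44050745959713, 'cx': 278.2411609867355, 'cy': 205.0579712503214, 'k1': -0.03783917541207657, 'position': array([ 0.31045554, -0.60213315,  0.37277573]), 'attitude': array([ 2.39934629, -1.63776907, -0.22904867])}
```

View pics/top0.png

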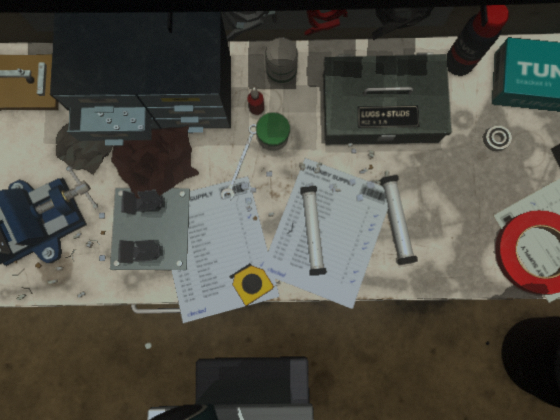

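View pics/scene0.png

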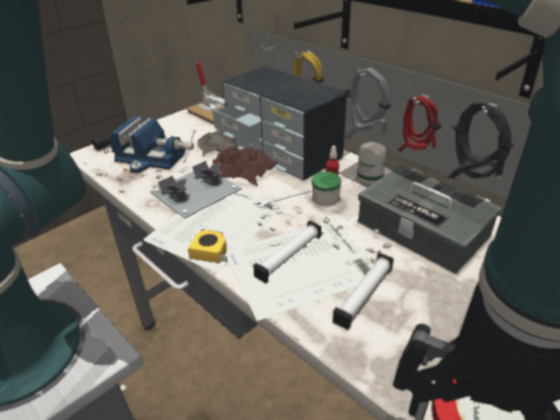

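The top view shows the rack at about (111-189, 188-270), with lane troughs near (140,202) and (140,250). The bars run (308,187)-(318,271) and (389,179)-(406,261). The tub is at (272,130), the tape measure at (252,283) and the wrench near (240,165).

```bash
cat > h.py <<'E'
import numpy as np,cv2,pickle
from scipy.spatial.transform import Rotation as R
def K(f):
    F=210/np.tan(np.radians(f["fovy"])/2); return F,f["cx"],f["cy"]
def ray(f,px):
    F,cx,cy=K(f); u=(np.atleast_2d(px)-[cx,cy])/F; s=u.copy()
    for _ in range(30): s=u/(1+f["k1"]*(s**2).sum(1,keepdims=True))
    return R.from_rotvec(f["attitude"]).apply(np.c_[s,np.ones(len(s))])
def plane(f,px,z):
    d=ray(f,px); p=f["position"]; return p+d*((z-p[2])/d[:,2])[:,None]
def proj(f,P):
    F,cx,cy=K(f); c=R.from_rotvec(f["attitude"]).inv().apply(np.atleast_2d(P)-f["position"])
    s=c[:,:2]/c[:,2:]; s=s*(1+f["k1"]*(s**2).sum(1,keepdims=True)); return s*F+[cx,cy]
E
python3 - <<'E'
from h import *
d=pickle.load(open("f0.pkl","rb"))
f=d["top"];im=f["frame"];g=im.max(2)
def blobs(x0,y0,x1,y1,th=55):
    m=np.zeros(g.shape,np.uint8);m[y0:y1,x0:x1]=(g[y0:y1,x0:x1]<th)
    n,l,s,c=cv2.connectedComponentsWithStats(m)
    return [(s[i][:5].tolist(),c[i].round(1)) for i in range(1,n) if s[i][4]>25]
for nm,b in (("bar1",(295,175,335,285)),("bar2",(375,168,425,275))):
    B=blobs(*b);P=[]
    for s,c in B:
        p=plane(f,c,.028)[0];print(nm,s,c,p.round(4));P.append(p)
    if len(P)>=2:
        v=P[1]-P[0];print("len",np.linalg.norm(v),"mid",((P[0]+P[1])/2).round(4),"ang",np.arctan2(v[1],v[0]))
# scene check: caps
fs=d["scene"]
# rack base
hsv=cv2.cvtColor(im,cv2.COLOR_RGB2HSV)
for p in((130,225),(180,200),(180,255)):print(im[p[1],p[0]],hsv[p[1],p[0]])
crop=cv2.resize(im[165:295,85:235],None,fx=5,fy=4.6,interpolation=cv2.INTER_CUBIC)
c1=cv2.resize(im[170:290,95:215],(600,600),interpolation=cv2.INTER_CUBIC)
cv2.imwrite("pics/rack0.png",c1[:,:,::-1])
h=cv2.inRange(hsv,(20,150,120),(35,255,255));print("tape",plane(f,np.argwhere(h>0)[:,::-1].mean(0),.037))
h=cv2.inRange(hsv,(45,120,40),(75,255,255));h[:100]=0;h[160:]=0;print("tub",plane(f,np.argwhere(h>0)[:,::-1].mean(0),.056))
E
```

```text
bar1 [301, 187, 15, 6, 63] [307.9 189.1] [ 0.5731 -0.1607  0.028 ]
bar1 [310, 269, 16, 6, 76] [317.3 271.5] [ 0.4057 -0.1753  0.028 ]
len 0.1680154450433537 mid [ 0.4894 -0.168   0.028 ] ang -3.0546172544660948
bar2 [381, 176, 17, 9, 85] [388.6 179.1] [ 0.5913 -0.326   0.028 ]
bar2 [398, 256, 19, 8, 96] [406.5 259.8] [ 0.4265 -0.3527  0.028 ]
len 0.1669939951868937 mid [ 0.5089 -0.3393  0.028 ] ang -2.9808394184847624
[100 107 102] [ 69  17 107]
[106 115 109] [ 70  20 115]
[112 122 118] [ 78  21 122]
tape [[ 0.38306187 -0.04513968  0.037     ]]
tub [[ 0.69203907 -0.08002775  0.056     ]]
```

View pics/rack0.png

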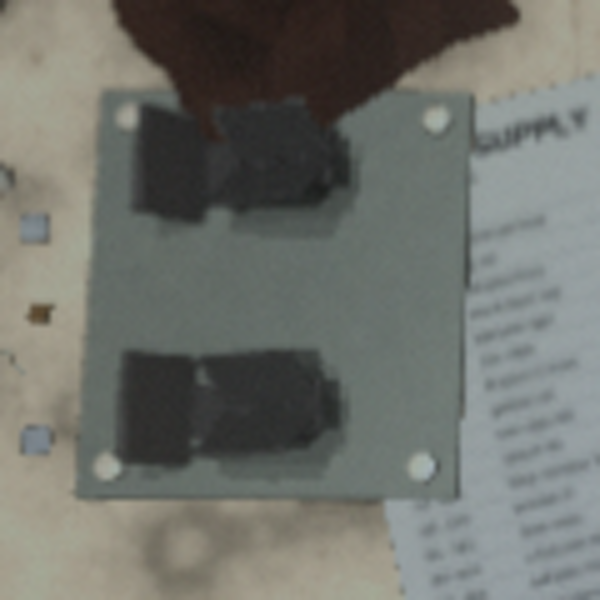

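The crop shows the rack base corners at (104,91), (470,95), (459,497) and (78,497). The foot plates are on the left and the troughs span roughly crop x 200-325.

Run:
```python
from h import *
d=pickle.load(open("f0.pkl","rb"));f=d["top"]
c=lambda a:np.array(a)/5.+[94.6,169.6]
C=plane(f,c([(104,91),(470,95),(459,497),(78,497)]),.006)  # TL TR BR BL
print(C.round(4)); print("sides",[round(np.linalg.norm(C[i]-C[(i+1)%4]),4) for i in range(4)])
v=(C[0]-C[3])+(C[1]-C[2]);w=(C[0]-C[1])+(C[3]-C[2])
yaw=np.arctan2(v[1],v[0]);yaw2=np.arctan2(w[1],w[0])-np.pi/2;print("yaw",yaw,yaw2,"ctr",C.mean(0))
a=(yaw+yaw2)/2;Rm=np.array([[np.cos(a),-np.sin(a)],[np.sin(a),np.cos(a)]])
# (crop px, height, rack x, rack y)
L=[((120,352),.0391,-.028,.0849),((118,462),.0391,-.072,.0849),((136,106),.0391,.072,.0849),((133,212),.0391,.028,.0849),
((320,350),.0597,-.0315,.0183),((325,452),.0597,-.0685,.0183),((203,357),.0357,-.0315,.0599),((195,452),.0357,-.0685,.0599),((305,97),.0597,.0685,.0183),((218,107),.0357,.0685,.0599)]
for p,h,x,y in L: print(p,(plane(f,c(p),h)[0,:2]-Rm@[x,y]).round(4))
```

```text
[[0.5868 0.2386 0.006 ]
 [0.5828 0.087  0.006 ]
 [0.4161 0.0884 0.006 ]
 [0.419  0.2417 0.006 ]]
sides [np.float64(0.1517), np.float64(0.1667), np.float64(0.1533), np.float64(0.1678)]
yaw -0.013469878678332874 -0.02229672808900829 ctr [0.50119012 0.16391331 0.006     ]
(120, 352) [0.5    0.1315]
(118, 462) [0.5007 0.1295]
(136, 106) [0.4995 0.131 ]
(133, 212) [0.5002 0.1297]
(320, 350) [0.5017 0.1144]
(325, 452) [0.4992 0.1106]
(203, 357) [0.5018 0.1247]
(195, 452) [0.5013 0.1258]
(305, 97) [0.5023 0.1249]
(218, 107) [0.5033 0.1242]
```

Run:
```python
from h import *
d=pickle.load(open("f0.pkl","rb"))
# check scene view agreement for bars: caps predicted
f=d["scene"]
for P in ((.5731,-.1607,.017),(.4057,-.1753,.017),(.5913,-.326,.017),(.4265,-.3527,.017)):print(proj(f,P).round(1))
im=f["frame"];cv2.imwrite("pics/s1.png",cv2.resize(im[130:330,140:400],(780,600),interpolation=cv2.INTER_CUBIC)[:,:,::-1])
```

```text
[[313.3 229.1]]
[[260.2 272.7]]
[[383.  261.4]]
[[340.1 316.9]]
```

View pics/s1.png

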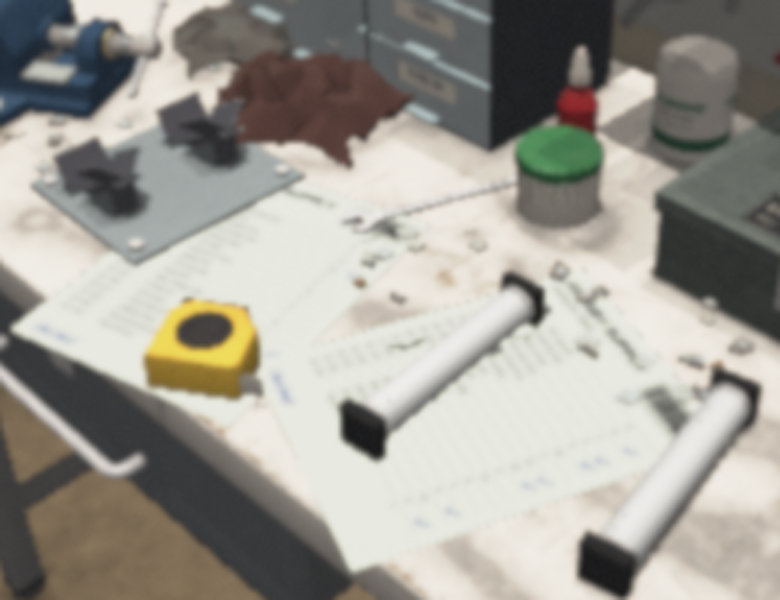

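The scene crop shows the bar caps where the top-view measurement predicts, with residuals under 1 px. Rack origin comes out at about (0.501, 0.125), yaw about -0.018. Next I move above bar 2.

Call:
arm_command(
  increments=[0.0467,-0.0231,0.0147,0,0,0,0,0.0467,-0.0231,0.0147,0,0,0,0,0.0467,-0.0231,0.0147,0,0,0,0,0.0467,-0.0231,0.0147,0,0,0,0,0.0467,-0.0231,0.0147,0,0,0,0,0.0467,-0.0231,0.0147,0,0,0,0,0.0467,-0.0231,0.0147,0,0,0,0,0.0467,-0.0231,0.0147,0,0,0,0,0.0467,-0.0231,0.0147,0,0,0,0,0.0467,-0.0231,0.0147,0,0,0,0,0,0,0,0,0,0.1355,0,0,0,0,0,0,0.1355,0],
)

```text
time: 1.35
eef_pos: [0.5097, -0.3373, 0.1198]
tool_rot: [-3.13, -0.25, 0.002]
contact_force: [-1.3, -0.6, 0.7]
gripper_width: 0.0855
grip_force: 0.0
```

```bash
cat >> h.py <<'E'
from rig import bot
def tool(yaw,tilt=0):
    "tool down with x at yaw, tilted about its y"
    z=[0,0,-1.];x=[np.cos(yaw),np.sin(yaw),0]
    return R.from_matrix(np.c_[x,np.cross(z,x),z])*R.from_rotvec([0,tilt,0])
def go(p,Rt=None):
    s=bot.observe();Rc=R.from_rotvec(s["tool_rot"])
    print("t",round(s["time"],2),"pos",s["eef_pos"].round(4),"q",s["q"].round(3),"w",round(s["gripper_width"],4),"F",s["contact_force"].round(2),"T",s["torque"].round(3))
    D=np.array(p)-s["eef_pos"]
    print("shift units",(Rc.inv().apply(D)/.75).round(4),"min rows",round(np.linalg.norm(D)/.05,1))
    if Rt is not None:
        r=(Rc.inv()*Rt).as_rotvec();print("turn units",(r/(np.pi/4)).round(4),"min rows",round(np.linalg.norm(r)/.1499,1),"shift after turn",(Rt.inv().apply(D)/.75).round(4))
E
python3 - <<'E'
from h import *
go((.5089,-.3393,.003),tool(.1608))
f=bot.grab_frame("wrist");pickle.dump(f,open("w1.pkl","wb"));cv2.imwrite("pics/w1.png",f["frame"][:,:,::-1])
print(proj(f,[(.5913,-.326,.034),(.4265,-.3527,.034)]))
E
```

```text
t 1.35 pos [ 0.5097 -0.3373  0.1198] q [-0.625  0.237  1.852 -0.     1.054  0.786] w 0.0855 F [-1.26 -0.56  0.71] T [-0.012  0.018  0.011]
shift units [-0.0012  0.0027  0.1558] min rows 2.3
turn units [-0.0019  0.0019 -0.0017] min rows 0.0 shift after turn [-0.0014  0.0025  0.1558]
[[281.69356602  93.76250748]
 [281.53231755 308.98314833]]
```

View pics/w1.png

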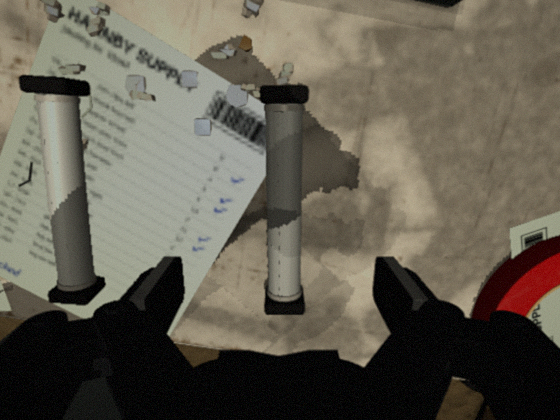

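The wrist view shows bar 2 centred between the fingers, with caps at (284,95) and (284,305), as predicted. I'll descend and grip, then lift.

Call:
arm_command(
  increments=[0,0.0007,0.039,0,0,0,0,0,0.0007,0.039,0,0,0,0,0,0.0007,0.039,0,0,0,0,0,0,0.039,0,0,0,0,0,0,0,0,0,0,0,0,0,0,0,0,0,1,0,0,0,0,0,0,1,0,0,0,0,0,0,1,0,0,0,0,0,0,1,0,0,0,0,0,0,1,0,0,0,0,0,0,1,0,0,0,0,0,0,1],
)

```text
time: 2.6
eef_pos: [0.5107, -0.3416, 0.006]
tool_rot: [3.129, 0.253, 0.004]
contact_force: [-0.5, 0.7, 6.4]
gripper_width: 0.0251
grip_force: 59.9
```

Run:
```python
from h import *
go((.5089,-.3393,.03),tool(.1608))
```

```text
t 2.6 pos [ 0.5107 -0.3416  0.006 ] q [-0.63   0.376  1.914 -0.     0.848  0.78 ] w 0.0251 F [-0.51  0.7   6.37] T [0.12  0.114 0.11 ]
shift units [-0.0019 -0.0034 -0.0319] min rows 0.5
turn units [ 0.0028 -0.0027  0.0006] min rows 0.0 shift after turn [-0.0019 -0.0035 -0.0319]
```

Call:
arm_command(
  increments=[0,0,-0.01,0,0,0,1,0,0,-0.01,0,0,0,1,0,0,-0.01,0,0,0,1,0,0,-0.01,0,0,0,1,0,0,0,0,0,0,1,0,0,0,0,0,0,1,0,0,0,0,0,0,1],
)

```text
time: 3.3
eef_pos: [0.5092, -0.3405, 0.0337]
tool_rot: [-3.131, -0.253, 0.001]
contact_force: [0.8, -0.5, -4.8]
gripper_width: 0.0254
grip_force: 59.2
```

Run:
```python
from h import *
go((.5089,-.3393,.03),tool(.1608))
f=bot.grab_frame("scene");cv2.imwrite("pics/s2.png",cv2.resize(f["frame"][180:360,230:470],(800,600),interpolation=cv2.INTER_CUBIC)[:,:,::-1])
for _ in range(4): f=bot.grab_frame("wrist"); print(bot.observe()["torque"].round(3),bot.observe()["contact_force"].round(2))
```

```text
t 3.3 pos [ 0.5092 -0.3405  0.0337] q [-0.63   0.338  1.904 -0.     0.9    0.78 ] w 0.0254 F [ 0.83 -0.46 -4.78] T [-0.004  0.138  0.078]
shift units [-0.0001 -0.0017  0.0049] min rows 0.1
turn units [-0.0007  0.0007  0.0002] min rows 0.0 shift after turn [-0.0001 -0.0017  0.0049]
[-0.086  0.179  0.021] [-0.07  0.08 -5.23]
[-0.069  0.13  -0.024] [-0.48  0.03 -3.72]
[-0.002  0.159  0.008] [ 0.37 -0.68 -3.68]
[-0.054  0.145 -0.015] [-0.66  0.62 -3.62]
```

View pics/s2.png

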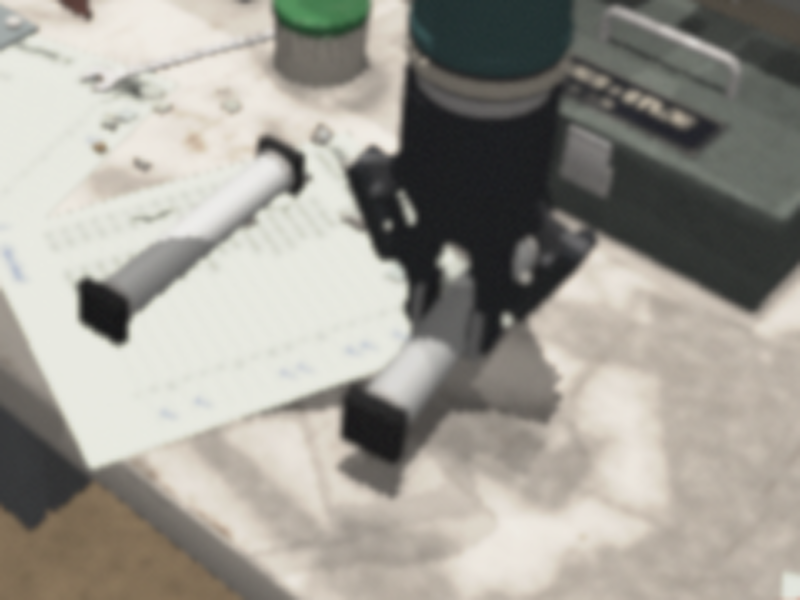

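Bar 2 is lifted level. The moment about world y is about +0.15 N·m with a load of about 4 N, so the heavy end is at +x, which is tool +x. That is the side I need at the rack. I'll lift and turn.

Call:
arm_command(
  increments=[0,0,-0.03,0,0,0,1,0,0,-0.045,0,0,0,1,0,0,-0.045,0,0,0,1,0,0,-0.045,0,0,0,1,0,0,-0.045,0,0,0,1,0,0,-0.03,0,0,-0.08,1,0,0,0,0,0,-0.16,1,0,0,0,0,0,-0.16,1,0,0,0,0,0,-0.16,1,0,0,0,0,0,-0.16,1,0,0,0,0,0,-0.16,1,0,0,0,0,0,-0.16,1],
)

```text
time: 4.75
eef_pos: [0.5094, -0.3407, 0.2137]
tool_rot: [-2.769, -1.483, 0.0]
contact_force: [0.1, 0.2, -4.1]
gripper_width: 0.0251
grip_force: 59.8
```

Call:
arm_command(
  increments=[0,0,0,0,0,-0.16,1,0,0,0,0,0,-0.16,1,0,0,0,0,0,-0.16,1,0,0,0,0,0,-0.16,1,0,0,0,0,0,-0.09,1],
)

```text
time: 5.25
eef_pos: [0.5094, -0.3407, 0.2137]
tool_rot: [-2.238, -2.204, 0.0]
contact_force: [0.1, 0.3, -4.4]
gripper_width: 0.0255
grip_force: 59.8
```

Run:
```python
from h import *
go((.551,.165,.20),tool(1.553))
```

```text
t 5.25 pos [ 0.5094 -0.3407  0.2137] q [-0.63   0.159  1.762 -0.     1.22  -0.615] w 0.0255 F [ 0.06  0.26 -4.36] T [-0.153  0.011  0.062]
shift units [0.6751 0.045  0.0183] min rows 10.2
turn units [-0.0003 -0.      0.0029] min rows 0.0 shift after turn [0.6752 0.0434 0.0183]
```

Call:
arm_command(
  increments=[0.0562,0.0037,0,0,0,0,1,0.0562,0.0037,0,0,0,0,1,0.0562,0.0037,0,0,0,0,1,0.0562,0.0037,0,0,0,0,1,0.0562,0.0037,0,0,0,0,1,0.0562,0.0037,0,0,0,0,1,0.0562,0.0037,0,0,0,0,1,0.0562,0.0037,0,0,0,0,1,0.0562,0.0037,0,0,0,0,1,0.0562,0.0037,0,0,0,0,1,0.0562,0.0037,0,0,0,0,1,0.0562,0.0037,0,0,0,0,1],
)

```text
time: 6.45
eef_pos: [0.5526, 0.166, 0.214]
tool_rot: [2.243, 2.199, 0.0]
contact_force: [1.1, 0.1, -3.6]
gripper_width: 0.025
grip_force: 59.8
```

Call:
arm_command(
  increments=[0,0,0,0,-0.111,0,1,0,0,0,0,-0.111,0,1,0,0,0,0,-0.111,0,1,0,0,0,0,-0.111,0,1,0,0,0,0,-0.111,0,1,0,0,0,0,-0.111,0,1,0,0,0,0,0,0,1],
)

```text
time: 7.15
eef_pos: [0.5519, 0.1663, 0.2117]
tool_rot: [1.945, 1.914, -0.524]
contact_force: [-0.1, -0.3, -4.5]
gripper_width: 0.0254
grip_force: 59.8
```

Run:
```python
from h import *
Rt=tool(1.553,-np.pi/6);z=Rt.apply([0,0,1]);print(z)
L=np.array([.551,.1246,.072])
go(L+z*.011-z*.05,Rt)
for n in("top","wrist"):
    f=bot.grab_frame(n);pickle.dump(f,open(n+"3.pkl","wb"))
    im=f["frame"]
    if n=="top": im=cv2.resize(im[130:290,80:260],(640,569),interpolation=cv2.INTER_CUBIC)
    cv2.imwrite(f"pics/{n}3.png",im[:,:,::-1])
```

```text
[-0.00889769 -0.49992082 -0.8660254 ]
t 7.15 pos [0.5519 0.1663 0.2117] q [ 0.511  0.267  1.725 -0.449  1.448  0.651] w 0.0254 F [-0.07 -0.33 -4.46] T [ 0.477 -0.014 -0.039]
shift units [0.0449 0.0002 0.1371] min rows 2.2
turn units [-0.003  -0.0002  0.0031] min rows 0.0 shift after turn [ 0.0449 -0.0003  0.1371]
```

View pics/wrist3.png

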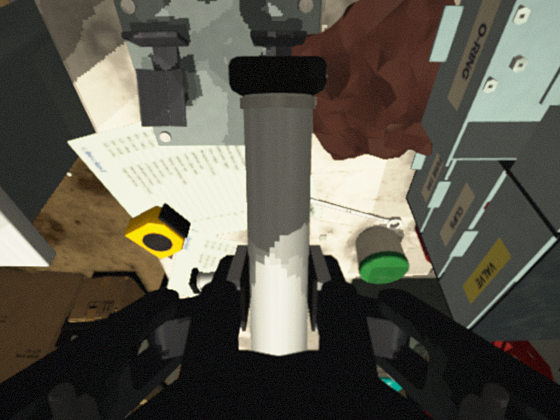

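The wrist view shows the bar held straight along tool x, with its lower cap at (278,75). The near lane is visible at (122-187, 33-125), and I'll check the predicted lane points against it.

Run:
```python
from h import *
f=pickle.load(open("wrist3.pkl","rb"));t=pickle.load(open("f0.pkl","rb"))["top"]
a=-.018
def W(lane,x,y,z,o=(.501,.1255)):
    c,s=np.cos(np.pi/6),np.sin(np.pi/6)
    r=np.array([lane*.05-(-y)*1.0, -x*c+z*s, .072+x*s+z*c]) # y: across
    return np.array([o[0]+np.cos(a)*r[0]-np.sin(a)*r[1],o[1]+np.sin(a)*r[0]+np.cos(a)*r[1],r[2]])
for nm,p in (("ftop-",(-.09,-.022,.014)),("ftop+",(-.09,.022,.014)),("tl-",(-.07,-.0185,-.0015)),("tl+",(-.07,.0185,-.0015)),("tu-",(-.022,-.0185,-.0015)),("tu+",(-.022,.0185,-.0015)),("apexu",(-.022,0,-.02))):
    P=W(-1,*p);print(nm,P.round(3),"wrist",proj(f,P)[0].round(1),"topcrop",((proj(t,P)[0]-[94.6,169.6])*5).round(0))
cv2.imwrite("pics/w3c.png",cv2.resize(f["frame"][0:150,90:250],(640,600),interpolation=cv2.INTER_CUBIC)[:,:,::-1])
```

```text
ftop- [0.431 0.212 0.039] wrist [122.8  42.7] topcrop [128. 461.]
ftop+ [0.475 0.211 0.039] wrist [178.4  41.8] topcrop [135. 349.]
tl- [0.434 0.187 0.036] wrist [138.1  72.2] topcrop [196. 453.]
tl+ [0.471 0.186 0.036] wrist [181.5  71.6] topcrop [201. 359.]
tu- [0.433 0.145 0.06 ] wrist [143.9 130.2] topcrop [286. 448.]
tu+ [0.47  0.144 0.06 ] wrist [185.6 130. ] topcrop [291. 352.]
apexu [0.451 0.135 0.044] wrist [171.5 129.1] topcrop [323. 404.]
```

View pics/w3c.png

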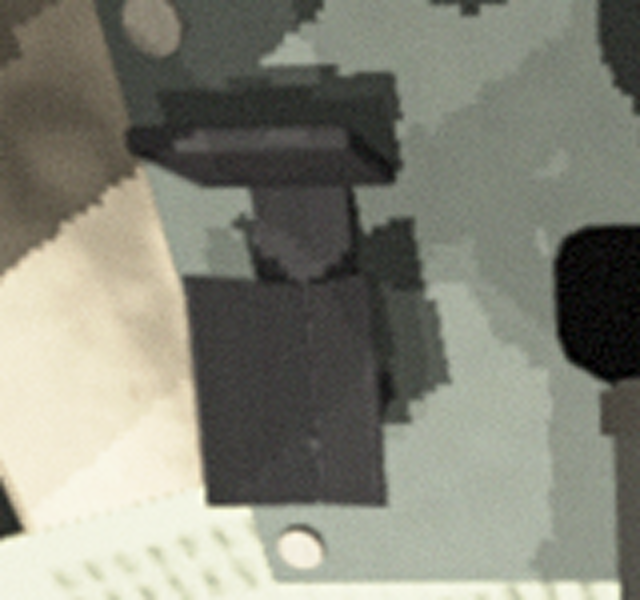

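The near trough corners in the wrist view sit about 3 px (2.5 mm) further toward +y than predicted, so I'm taking rack origin y = 0.128.

```bash
cat >> h.py <<'E'
Rl=tool(1.553,-np.pi/6);xl,_,zl=Rl.as_matrix().T   # xl points down-slope, zl into the trough
FAR=np.array([.551,.1271,.072]);NEAR=np.array([.451,.1289,.072])
E
python3 - <<'E'
from h import *
go(FAR+zl*.012-zl*.03-xl*.006,Rl)
E
```

```text
t 7.25 pos [0.5525 0.1649 0.2132] q [ 0.508  0.264  1.725 -0.448  1.448  0.649] w 0.025 F [ 0.46 -1.26 -3.37] T [ 0.393 -0.026 -0.044]
shift units [ 0.042  -0.0009  0.1644] min rows 2.5
turn units [-0.0019 -0.0029 -0.0002] min rows 0.0 shift after turn [ 0.0424 -0.0012  0.1643]
```

Call:
arm_command(
  increments=[0.0105,0,0.0274,0,0,0,1,0.0105,0,0.0274,0,0,0,1,0.0105,-0.001,0.0274,0,0,0,1,0.0105,0,0.0274,0,0,0,1,0,0,0.0274,0,0,0,1,0,0,0.0274,0,0,0,1,0,0,0,0,0,0,1,0,0,0,0,0,0,1],
)

```text
time: 8.05
eef_pos: [0.5516, 0.1294, 0.0922]
tool_rot: [1.951, 1.909, -0.52]
contact_force: [0.8, 0.4, -3.8]
gripper_width: 0.0248
grip_force: 59.9
```

Run:
```python
from h import *
go(FAR+zl*.012-xl*.006,Rl)
```

```text
t 8.05 pos [0.5516 0.1294 0.0922] q [ 0.46   0.355  1.854 -0.488  1.233  0.716] w 0.0248 F [ 0.78  0.38 -3.76] T [ 0.448 -0.043 -0.017]
shift units [ 0.0027 -0.0007  0.0408] min rows 0.6
turn units [-0.0017 -0.0023 -0.0044] min rows 0.0 shift after turn [ 0.0028 -0.0008  0.0408]
```

Call:
arm_command(
  increments=[0.0007,0,0.008,0,0,0,1,0.0007,0,0.008,0,0,0,1,0.0007,0,0.008,0,0,0,1,0,0,0.006,0,0,0,1,0,0,0.004,0,0,0,1,0,0,0,0,0,0,1],
)

```text
time: 8.65
eef_pos: [0.5506, 0.1183, 0.068]
tool_rot: [1.948, 1.91, -0.523]
contact_force: [-0.3, -0.8, -3.9]
gripper_width: 0.0253
grip_force: 59.9
```

Call:
arm_command(
  increments=[0,0,0.002,0,0,0,1,0,0,0.002,0,0,0,1,0,0,0,0,0,0,1,0,0,0,0,0,0,1],
)

```text
time: 9.05
eef_pos: [0.5511, 0.1172, 0.0661]
tool_rot: [1.948, 1.91, -0.521]
contact_force: [-0.3, -0.2, -4.3]
gripper_width: 0.0254
grip_force: 59.9
```

Run:
```python
from h import *
go(FAR+zl*.012,Rl)
```

```text
t 9.05 pos [0.5511 0.1172 0.0661] q [ 0.443  0.378  1.88  -0.504  1.184  0.728] w 0.0254 F [-0.26 -0.18 -4.29] T [ 0.47   0.004 -0.012]
shift units [ 0.0075 -0.0004  0.0025] min rows 0.1
turn units [-0.0011 -0.0007 -0.0021] min rows 0.0 shift after turn [ 0.0075 -0.0004  0.0025]
```

Call:
arm_command(
  increments=[0,0,0.002,0,0,0,1,0,0,0,0,0,0,1],
)

```text
time: 9.25
eef_pos: [0.5511, 0.1167, 0.0651]
tool_rot: [1.949, 1.91, -0.521]
contact_force: [-1.1, 2.6, -1.2]
gripper_width: 0.0257
grip_force: 60.3
```

Call:
arm_command(
  increments=[0,0,0.002,0,0,0,1,0,0,0,0,0,0,1],
)

```text
time: 9.45
eef_pos: [0.5511, 0.1164, 0.0648]
tool_rot: [1.949, 1.91, -0.52]
contact_force: [-5.1, 3.8, 6.0]
gripper_width: 0.0253
grip_force: 61.2
```

Call:
arm_command(
  increments=[0,0,0.002,0,0,0,1,0,0,0,0,0,0,1],
)

```text
time: 9.65
eef_pos: [0.5512, 0.1162, 0.0645]
tool_rot: [1.95, 1.909, -0.52]
contact_force: [-7.4, 6.3, 10.6]
gripper_width: 0.0251
grip_force: 61.9
```

Run:
```python
from h import *
go(FAR+zl*.012,Rl)
```

```text
t 9.65 pos [0.5512 0.1162 0.0645] q [ 0.441  0.379  1.882 -0.504  1.18   0.729] w 0.0251 F [-7.41  6.25 10.56] T [ 0.489  1.142 -0.386]
shift units [ 0.0076 -0.0005  0.0001] min rows 0.1
turn units [-0.0008 -0.0019 -0.0037] min rows 0.0 shift after turn [ 0.0076 -0.0005  0.0001]
```

Seated in the V at the predicted height. Now I'll ease the pressure and slide down-slope until it meets the foot plate.

Call:
arm_command(
  increments=[0,-0.0015,-0.003,0,0,0,1,0.002,0,0,0,0,0,1,0.002,0,0,0,0,0,1,0,0,0,0,0,0,1],
)

```text
time: 10.05
eef_pos: [0.5507, 0.1183, 0.0635]
tool_rot: [1.947, 1.909, -0.521]
contact_force: [-1.4, 0.1, 5.1]
gripper_width: 0.0252
grip_force: 60.9
```

Call:
arm_command(
  increments=[0.002,0,0,0,0,0,1,0.001,0,0,0,0,0,1,0,0,0,0,0,0,1],
)

```text
time: 10.35
eef_pos: [0.5507, 0.12, 0.0625]
tool_rot: [1.947, 1.908, -0.522]
contact_force: [-0.9, -2.2, 5.9]
gripper_width: 0.0253
grip_force: 60.9
```

Call:
arm_command(
  increments=[0.002,0,0,0,0,0,1,0,0,0,0,0,0,1],
)

```text
time: 10.55
eef_pos: [0.5507, 0.1213, 0.0618]
tool_rot: [1.947, 1.908, -0.522]
contact_force: [-1.2, -0.7, 6.1]
gripper_width: 0.0251
grip_force: 60.9
```

Run:
```python
from h import *
go(FAR+zl*.012,Rl);print(Rl.inv().apply(bot.observe()["contact_force"]))
```

```text
t 10.55 pos [0.5507 0.1213 0.0618] q [ 0.45   0.387  1.878 -0.504  1.181  0.738] w 0.0251 F [-1.25 -0.66  6.15] T [-0.219  0.152 -0.193]
shift units [-0.0001  0.0002  0.0004] min rows 0.0
turn units [-0.0004  0.0013 -0.003 ] min rows 0.0 shift after turn [-0.0001  0.0002  0.0004]
[-3.66500217 -1.23546102 -4.98373734]
```

Still mostly friction, about 3.7 N along the slope. I'll continue in small steps until the foot plate is felt.

Call:
arm_command(
  increments=[0.002,0,0,0,0,0,1,0,0,0,0,0,0,1],
)

```text
time: 10.75
eef_pos: [0.5507, 0.1226, 0.0611]
tool_rot: [1.947, 1.908, -0.522]
contact_force: [-1.7, 0.2, 6.8]
gripper_width: 0.0254
grip_force: 60.9
```

Call:
arm_command(
  increments=[0.002,0,0,0,0,0,1,0,0,0,0,0,0,1],
)

```text
time: 10.95
eef_pos: [0.5507, 0.1228, 0.061]
tool_rot: [1.946, 1.907, -0.525]
contact_force: [-1.7, -3.6, 9.2]
gripper_width: 0.0254
grip_force: 61.0
```

Run:
```python
from h import *
go(FAR+zl*.012,Rl);print(Rl.inv().apply(bot.observe()["contact_force"]))
```

```text
t 10.95 pos [0.5507 0.1228 0.061 ] q [ 0.453  0.39   1.876 -0.505  1.183  0.741] w 0.0254 F [-1.72 -3.63  9.24] T [-0.829  0.183 -0.199]
shift units [-0.0024  0.0003  0.0004] min rows 0.0
turn units [-0.0009  0.0046 -0.003 ] min rows 0.0 shift after turn [-0.0024  0.0003  0.0004]
[-7.79418974 -1.66002686 -6.17043518]
```

The foot plate is met, 1.8 mm past the estimate. Releasing.

Call:
arm_command(
  increments=[0,0,0,0,0,0,0.6,0,0,0,0,0,0,0.5,0,0,0,0,0,0,0.3,0,0,0,0,0,0,0,0,0,0,0,0,0,0,0,0,0,0,0,0,0],
)

```text
time: 11.55
eef_pos: [0.5501, 0.1245, 0.059]
tool_rot: [1.948, 1.91, -0.522]
contact_force: [0.3, 0.1, 0.2]
gripper_width: 0.085
grip_force: 0.0
```

Call:
arm_command(
  increments=[0,0,-0.02,0,0,0,0,0,0,-0.03,0,0,0,0,0,0,-0.04,0,0,0,0,0,0,-0.04,0,0,0,0,0,0,-0.04,0,0,0,0,0,0,0,0,0,0,0],
)

```text
time: 12.15
eef_pos: [0.5543, 0.1917, 0.1752]
tool_rot: [1.948, 1.91, -0.507]
contact_force: [0.7, 0.4, 1.4]
gripper_width: 0.0853
grip_force: 0.0
```

Run:
```python
from h import *
go((.4894,-.168,.2),Rl)
f=bot.grab_frame("wrist");cv2.imwrite("pics/w4.png",f["frame"][:,:,::-1])
print("expected stored bar ends",proj(f,[FAR+xl*.09,FAR-xl*.09]).round(0))
```

```text
t 12.15 pos [0.5543 0.1917 0.1752] q [ 0.543  0.319  1.728 -0.444  1.4    0.708] w 0.0853 F [0.75 0.39 1.45] T [ 0.268 -0.011 -0.015]
shift units [-0.4347 -0.0778  0.2088] min rows 7.3
turn units [ 0.0095 -0.0073 -0.0051] min rows 0.1 shift after turn [-0.4332 -0.078   0.2119]
expected stored bar ends [[274.  94.]
 [276. 297.]]
```

View pics/w4.png

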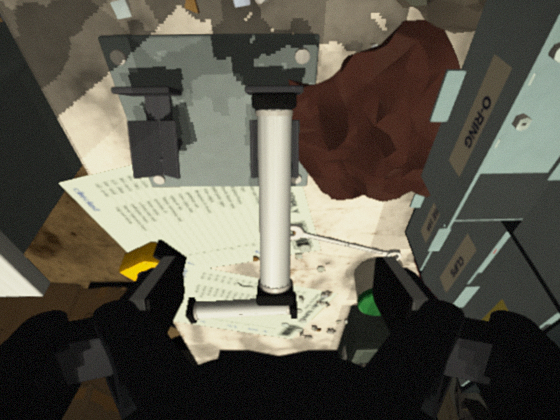

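Bar 2 is lying in the far lane, with ends at (274,97) and (275,297) against a predicted (274,94) and (276,297). Next is bar 1.

Call:
arm_command(
  increments=[0,0,-0.05,0,0,0,0,0,0,-0.05,0,0,0,0,0,0,0,0,0.131,0,0,0,0,0,0,0.131,0,0,0,0,0,0,0.131,0,0,0,0,0,0,0.131,0,0,0,0,0,0,0.131,0,0,0,0,0,0,0,0.156,0,0,0,0,0,0,0.156,0,0,0,0,0,0,0.156,0,0,0,0,0,0,0.156,0,0,0,0,0,0,0.156,0],
)

```text
time: 13.4
eef_pos: [0.5512, 0.2248, 0.2332]
tool_rot: [2.799, 1.409, -0.01]
contact_force: [0.0, 0.1, -0.2]
gripper_width: 0.0858
grip_force: 0.0
```

Call:
arm_command(
  increments=[0,0,0,0,0,0.156,0,0,0,0,0,0,0.156,0,0,0,0,0,0,0.156,0,0,0,0,0,0,0.156,0,0,0,0,0,0,0.156,0,0,0,0,0,0,0.156,0,0,0,0,0,0,0.156,0],
)

```text
time: 14.1
eef_pos: [0.5512, 0.2249, 0.2331]
tool_rot: [3.13, 0.118, -0.005]
contact_force: [0.3, 0.5, 0.3]
gripper_width: 0.0853
grip_force: 0.0
```

Run:
```python
from h import *
go((.4894,-.168,.12),tool(.087))
```

```text
t 14.1 pos [0.5512 0.2249 0.2331] q [ 0.35   0.117  1.774 -0.009  1.257  1.848] w 0.0853 F [0.32 0.52 0.31] T [-0.016  0.02   0.005]
shift units [-0.1211  0.5148  0.1561] min rows 8.3
turn units [ 0.012   0.0045 -0.0147] min rows 0.1 shift after turn [-0.1276  0.5148  0.1508]
```

Call:
arm_command(
  increments=[0,0,0,0.012,0.0045,-0.0147,0,-0.0128,0.0515,0.008,0,0,0,0,-0.0128,0.0515,0.008,0,0,0,0,-0.0128,0.0515,0.008,0,0,0,0,-0.0128,0.0515,0.008,0,0,0,0,-0.0128,0.0515,0.008,0,0,0,0,-0.0128,0.0515,0.008,0,0,0,0,-0.0128,0.0515,0.008,0,0,0,0,-0.0128,0.0515,0.008,0,0,0,0,-0.0128,0.0515,0.008,0,0,0,0,-0.0062,0.0257,0.0394,0,0,0,0,-0.0062,0.0257,0.0394,0,0,0,0],
)

```text
time: 15.3
eef_pos: [0.4926, -0.1695, 0.1207]
tool_rot: [-3.138, -0.148, -0.007]
contact_force: [-0.4, 0.1, 0.1]
gripper_width: 0.0849
grip_force: 0.0
```

Run:
```python
from h import *
f=bot.grab_frame("wrist");g=f["frame"]
go((.4894,-.168,.003),tool(.087))
P=[(.5731,-.1607,.034),(.4057,-.1753,.034)]
for p in proj(f,P):
    x,y=p.round().astype(int);m=(g[max(y-30,0):y+30,x-45:x+45].max(2)<50).astype(np.uint8)
    n,l,s,c=cv2.connectedComponentsWithStats(m);i=1+s[1:,4].argmax();print("pred",x,y,"cap box",s[i]+[x-45,max(y-30,0),0,0,0])
```

```text
t 15.35 pos [ 0.4883 -0.1701  0.1147] q [-0.383  0.074  2.052  0.     1.02   1.093] w 0.0853 F [-2.14 -1.42 -2.89] T [-0.062  0.051 -0.036]
shift units [ 0.0024 -0.0022  0.1489] min rows 2.2
turn units [-0.0032  0.0058  0.0091] min rows 0.1 shift after turn [ 0.0017 -0.0026  0.1489]
pred 277 97 cap box [254  89  48  20 807]
pred 276 312 cap box [257 288  39  28 589]
```

Bar 1 is centred, with caps within 1-2 px laterally. Descend, grip and lift.

Call:
arm_command(
  increments=[0,-0.001,0.039,0,0,0,0,0,-0.001,0.039,0,0,0,0,0,0,0.039,0,0,0,0,0,0,0.039,0,0,0,0,0,0,0,0,0,0,0,0,0,0,0,0,0,1,0,0,0,0,0,0,1,0,0,0,0,0,0,1,0,0,0,0,0,0,1,0,0,0,0,0,0,1,0,0,0,0,0,0,1,0,0,0,0,0,0,1],
)

```text
time: 16.55
eef_pos: [0.4944, -0.1668, 0.0058]
tool_rot: [3.138, 0.145, 0.009]
contact_force: [0.3, 0.1, 6.4]
gripper_width: 0.0254
grip_force: 59.9
```

Call:
arm_command(
  increments=[0,0,-0.01,0,0,0,1,0,0,-0.01,0,0,0,1,0,0,-0.01,0,0,0,1,0,0,-0.01,0,0,0,1,0,0,0,0,0,0,1,0,0,0,0,0,0,1,0,0,0,0,0,0,1],
)

```text
time: 17.25
eef_pos: [0.4924, -0.1659, 0.0336]
tool_rot: [-3.137, -0.145, -0.003]
contact_force: [0.1, -0.4, -4.1]
gripper_width: 0.0256
grip_force: 59.2
```

Run:
```python
from h import *
go((.4894,-.168,.2),tool(.087))
T=[]
for _ in range(6): bot.grab_frame("wrist"); T.append(np.r_[bot.observe()["torque"],bot.observe()["contact_force"]])
print(np.mean(T,0).round(3))
```

```text
t 17.25 pos [ 0.4924 -0.1659  0.0336] q [-0.374  0.183  2.106  0.003  0.851  1.103] w 0.0256 F [ 0.09 -0.43 -4.11] T [ 0.054  0.163 -0.02 ]
shift units [-0.0039  0.0022 -0.2218] min rows 3.3
turn units [-0.0015 -0.0025  0.0069] min rows 0.0 shift after turn [-0.0043  0.0024 -0.2218]
[ 0.013  0.14  -0.005  0.111 -0.052 -4.207]
```

Moment about y is +0.14 N·m again, so the heavy end is at tool +x. Lift, turn and carry to the near lane.

Call:
arm_command(
  increments=[0,0,-0.03,0,0,0,1,0,0,-0.045,0,0,0,1,0,0,-0.045,0,0,0,1,0,0,-0.045,0,0,0,1,0,0,-0.045,0,0,0,1,0,0,-0.03,0,0,-0.08,1,0,0,0,0,0,-0.16,1,0,0,0,0,0,-0.16,1,0,0,0,0,0,-0.16,1,0,0,0,0,0,-0.16,1,0,0,0,0,0,-0.16,1,0,0,0,0,0,-0.16,1],
)

```text
time: 18.75
eef_pos: [0.4921, -0.1662, 0.2136]
tool_rot: [-2.819, -1.387, -0.004]
contact_force: [-0.1, 0.1, -5.0]
gripper_width: 0.025
grip_force: 59.8
```

Call:
arm_command(
  increments=[0,0,0,0,0,-0.16,1,0,0,0,0,0,-0.16,1,0,0,0,0,0,-0.16,1,0,0,0,0,0,-0.16,1,0,0,0,0,0,-0.16,1,0,0,0,0,0,-0.02,1,0,0,0,0,0,0,1],
)

```text
time: 19.45
eef_pos: [0.4922, -0.1662, 0.2138]
tool_rot: [2.243, 2.199, 0.004]
contact_force: [-0.5, 0.4, -3.8]
gripper_width: 0.0252
grip_force: 59.8
```

Run:
```python
from h import *
go((.451,.165,.20),tool(1.553))
```

```text
t 19.45 pos [ 0.4922 -0.1662  0.2138] q [-0.375 -0.021  1.954  0.002  1.206 -0.356] w 0.0252 F [-0.5   0.41 -3.8 ] T [-0.116 -0.001 -0.022]
shift units [ 0.4404 -0.0638  0.0187] min rows 6.7
turn units [ 0.003  -0.0015 -0.0027] min rows 0.0 shift after turn [ 0.4406 -0.0628  0.0183]
```

Call:
arm_command(
  increments=[0.049,-0.007,0,0,0,0,1,0.049,-0.007,0,0,0,0,1,0.049,-0.007,0,0,0,0,1,0.049,-0.007,0,0,0,0,1,0.049,-0.007,0,0,0,0,1,0.049,-0.007,0,0,0,0,1,0.049,-0.007,0,0,0,0,1,0.049,-0.007,0,0,0,0,1,0.049,-0.007,0,0,0,0,1],
)

```text
time: 20.35
eef_pos: [0.4505, 0.1667, 0.2143]
tool_rot: [2.243, 2.198, 0.005]
contact_force: [0.5, 0.2, -4.6]
gripper_width: 0.0253
grip_force: 59.8
```

Call:
arm_command(
  increments=[0,0,0,0,-0.111,0,1,0,0,0,0,-0.111,0,1,0,0,0,0,-0.111,0,1,0,0,0,0,-0.111,0,1,0,0,0,0,-0.111,0,1,0,0,0,0,-0.111,0,1,0,0,0,0,0,0,1,0,0,0,0,0,0,1],
)

```text
time: 21.15
eef_pos: [0.4508, 0.166, 0.2136]
tool_rot: [1.947, 1.912, -0.516]
contact_force: [0.7, 0.2, -4.5]
gripper_width: 0.025
grip_force: 59.9
```

Run:
```python
from h import *
N=NEAR+xl*.0018
go(N+zl*.012-zl*.03-xl*.002,Rl)
f=bot.grab_frame("wrist");cv2.imwrite("pics/w5.png",f["frame"][:,:,::-1])
```

```text
t 21.15 pos [0.4508 0.166  0.2136] q [ 0.598  0.108  1.909 -0.422  1.454  0.737] w 0.025 F [ 0.68  0.21 -4.47] T [ 0.463 -0.037  0.007]
shift units [0.0508 0.0008 0.1644] min rows 2.6
turn units [ 0.0025 -0.0044 -0.0011] min rows 0.0 shift after turn [0.0513 0.0011 0.1642]
```

View pics/w5.png

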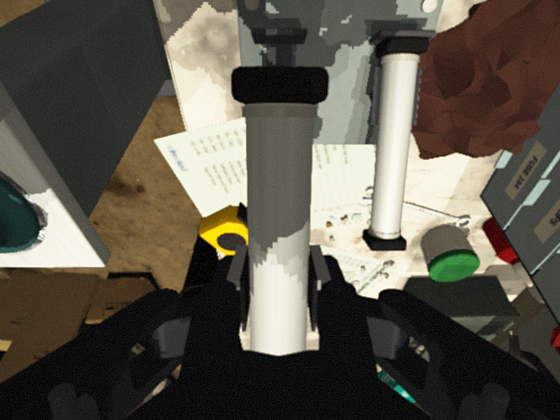

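The held bar is straight, its cap at (280,85), about 3.5 mm back along tool x compared with the first. The far bar still sits in place. Descending.

Call:
arm_command(
  increments=[0.0125,0,0.0274,0,0,0,1,0.0125,0,0.0274,0,0,0,1,0.0125,0.001,0.0274,0,0,0,1,0.0125,0,0.0274,0,0,0,1,0,0,0.0274,0,0,0,1,0,0,0.0274,0,0,0,1,0,0,0,0,0,0,1,0,0,0,0,0,0,1],
)

```text
time: 22.0
eef_pos: [0.4518, 0.1359, 0.0894]
tool_rot: [1.949, 1.909, -0.516]
contact_force: [1.0, 0.7, -5.0]
gripper_width: 0.0254
grip_force: 59.9
```

Run:
```python
from h import *
go(NEAR+zl*.012-xl*.0005,Rl)
```

```text
t 22.0 pos [0.4518 0.1359 0.0894] q [ 0.552  0.221  2.038 -0.464  1.219  0.809] w 0.0254 F [ 1.03  0.72 -4.98] T [ 0.533 -0.025  0.055]
shift units [ 0.0027 -0.001   0.0407] min rows 0.6
turn units [ 0.0026 -0.0036 -0.0042] min rows 0.0 shift after turn [ 0.0028 -0.0009  0.0407]
```

Call:
arm_command(
  increments=[0.0007,-0.0005,0.008,0,0,0,1,0.0007,-0.0005,0.008,0,0,0,1,0.0007,-0.0005,0.008,0,0,0,1,0,0,0.006,0,0,0,1,0,0,0.005,0,0,0,1,0,0,0,0,0,0,1],
)

```text
time: 22.6
eef_pos: [0.4497, 0.1242, 0.0645]
tool_rot: [1.946, 1.911, -0.519]
contact_force: [0.0, -0.5, -3.7]
gripper_width: 0.0255
grip_force: 59.9
```

Call:
arm_command(
  increments=[0,0,0.002,0,0,0,1,0,0,0,0,0,0,1],
)

```text
time: 22.8
eef_pos: [0.4503, 0.1239, 0.0637]
tool_rot: [1.946, 1.911, -0.517]
contact_force: [0.3, 0.2, -3.7]
gripper_width: 0.0254
grip_force: 60.0
```

Call:
arm_command(
  increments=[0,0,0.002,0,0,0,1,0,0,0,0,0,0,1],
)

```text
time: 23.0
eef_pos: [0.4504, 0.1232, 0.0625]
tool_rot: [1.946, 1.911, -0.517]
contact_force: [0.7, 0.4, -4.5]
gripper_width: 0.0253
grip_force: 60.0
```

Call:
arm_command(
  increments=[0,0,0.002,0,0,0,1,0,0,0,0,0,0,1],
)

```text
time: 23.2
eef_pos: [0.4506, 0.1228, 0.0619]
tool_rot: [1.947, 1.911, -0.516]
contact_force: [-1.9, 2.0, 2.9]
gripper_width: 0.0254
grip_force: 60.7
```

Light contact with the V at the expected height. Now I'll slide down-slope.

Call:
arm_command(
  increments=[0,-0.0005,0,0,0,0,1,0.002,0,0,0,0,0,1,0.002,0,0,0,0,0,1,0,0,0,0,0,0,1],
)

```text
time: 23.6
eef_pos: [0.4506, 0.1246, 0.061]
tool_rot: [1.944, 1.91, -0.517]
contact_force: [-0.8, 0.1, 6.5]
gripper_width: 0.0254
grip_force: 61.1
```

Call:
arm_command(
  increments=[0.002,0,0,0,0,0,1,0,0,0,0,0,0,1],
)

```text
time: 23.8
eef_pos: [0.4506, 0.1258, 0.0602]
tool_rot: [1.944, 1.909, -0.517]
contact_force: [-1.2, -0.7, 7.1]
gripper_width: 0.0255
grip_force: 61.1
```

Call:
arm_command(
  increments=[0.002,0,0,0,0,0,1,0,0,0,0,0,0,1],
)

```text
time: 24.0
eef_pos: [0.4507, 0.1271, 0.0595]
tool_rot: [1.944, 1.909, -0.517]
contact_force: [-0.5, -1.6, 7.1]
gripper_width: 0.0255
grip_force: 61.1
```

Run:
```python
from h import *
go(NEAR+zl*.012+xl*.0054,Rl);print(Rl.inv().apply(bot.observe()["contact_force"]))
```

```text
t 24.0 pos [0.4507 0.1271 0.0595] q [ 0.541  0.255  2.065 -0.483  1.162  0.831] w 0.0255 F [-0.47 -1.6   7.11] T [-0.246  0.2   -0.025]
shift units [0.001  0.0004 0.0004] min rows 0.0
turn units [ 0.0045  0.0003 -0.0017] min rows 0.0 shift after turn [0.001  0.0004 0.0004]
[-4.9467607  -0.44205843 -5.35148364]
```

Call:
arm_command(
  increments=[0.002,0,0,0,0,0,1,0,0,0,0,0,0,1],
)

```text
time: 24.2
eef_pos: [0.4507, 0.1277, 0.0592]
tool_rot: [1.943, 1.909, -0.519]
contact_force: [-1.1, -2.4, 9.2]
gripper_width: 0.0254
grip_force: 61.2
```

Call:
arm_command(
  increments=[0.002,0,0,0,0,0,1,0,0,0,0,0,0,1],
)

```text
time: 24.4
eef_pos: [0.4506, 0.1277, 0.0592]
tool_rot: [1.941, 1.907, -0.523]
contact_force: [-1.2, -7.5, 12.1]
gripper_width: 0.0252
grip_force: 61.3
```

Foot plate met. Ease back, release and retreat.

Call:
arm_command(
  increments=[-0.0015,0,0,0,0,0,1,0,0,0,0,0,0,0.6,0,0,0,0,0,0,0.5,0,0,0,0,0,0,0.3,0,0,0,0,0,0,0,0,0,0,0,0,0,0,0,0,0,0,0,0,0],
)

```text
time: 25.1
eef_pos: [0.4499, 0.1292, 0.0571]
tool_rot: [1.946, 1.911, -0.517]
contact_force: [0.3, -0.4, -0.2]
gripper_width: 0.0852
grip_force: 0.0
```

Call:
arm_command(
  increments=[0,0,-0.02,0,0,0,0,0,0,-0.03,0,0,0,0,0,0,-0.04,0,0,0,0,0,0,-0.04,0,0,0,0,0,0,-0.04,0,0,0,0,0,0,-0.04,0,0,0,0,0,0,0,0,0,0,0,0,0,0,0,0,0,0],
)

```text
time: 25.9
eef_pos: [0.4514, 0.2087, 0.1949]
tool_rot: [1.946, 1.912, -0.514]
contact_force: [-0.2, 0.1, 0.3]
gripper_width: 0.0856
grip_force: 0.0
```

Run:
```python
from h import *
f=bot.grab_frame("wrist");im=f["frame"].copy()
for L in(FAR,NEAR):
    P=proj(f,[L+xl*.09,L-xl*.09]).round(0);print(P)
cv2.imwrite("pics/w6.png",im[:,:,::-1]);s=bot.observe();print(s["time"],s["eef_pos"],s["contact_force"])
```

```text
[[394. 100.]
 [378. 286.]]
[[279.  99.]
 [279. 286.]]
25.95 [0.45062252 0.20777901 0.19369611] [-0.46853592 -0.52026479 -1.00385653]
```

View pics/w6.png

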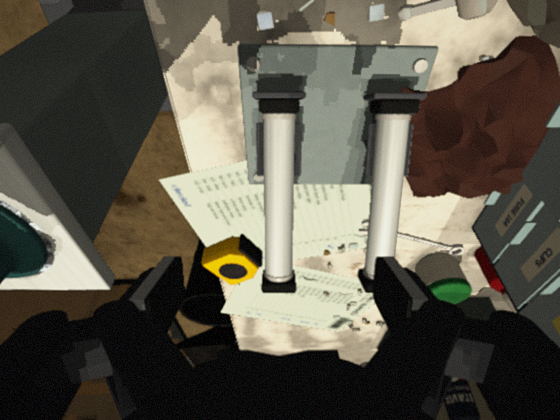

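Both bars lie in their lanes against the foot plates: near ends at (279,100) and (279,285), far at (394,100) and (377,285), all as predicted. The gripper is clear of everything.

```bash
python3 -c "
from rig import bot
print(bot.close_job())"
```

```text
the job is handed in; nothing more can be done
None
```

Both bars are in the rack, one in each lane, heavy end down against the foot plate and released, and the job is handed in at about 26 s; no verdict came back.

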